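# Hang the screwdriver on the spring-retracted hook

## Task

Take the handle of the sprung hook that rolls on the rail over the bench and pull the hook down to the power screwdriver standing in its stand. Slide the hook on so that the screwdriver's bail pushes past the spring gate, feeling your way without forcing it, and let the spring draw the hook gently all the way up, never letting it snap up, so that the screwdriver hangs quietly from it by the bail, clear of its stand. Let go and leave everything else as it was.

Things in the scene. Friction and masses are not known exactly. Their poses are not given: they have to be found in the camera images.
- gantry: Overhead rail on two uprights, fixed to the bench: orange beam 1160 mm long, underside 808 mm over the bench, uprights 1100 mm apart. Origin on the bench top under the rail's middle; y runs along the rail, x away from the robot at yaw 0, z up. A trolley on it carries an upright grey tube (radius 18 mm, collar radius 22 mm, lower end 440 mm over the bench) in which a steel rod slides without turning.
- trolley (a joint): Where the trolley stands along the rail: the gantry-frame y (m) of the rod's axis (its gantry-frame x is 0); range -0.22 to 0.22. It rolls against about 1 N.
- column (a joint): How far the rod with its handle and hook is pulled down (m): 0 fully up against its stop, 0.13 at most. A spring pulls it up with about 9.5 N when fully up and 13 N when 90 mm down (its own weight already taken off); let go, empty or with the screwdriver on, it goes up to the stop.
- grip (a point): Middle of the pull handle's upright round rubber grip, 24 mm in diameter and 44 mm high, standing on a hand-guard disc (52 mm wide, top face 22 mm below this point) that takes the pull. A bent arm joins it to the rod, whose axis is 115 mm away along the gantry's +x. This point is 345 mm over the bench when fully up.
- hook: Steel snap hook of 8 mm round section under the rod's end, fixed to it. Origin on the rod's axis, level with the middle of the grip; axes as the gantry's. It lies in its y-z plane with its mouth to +y, so it is slid onto a bar in +y. Lowest point 81 mm below the origin; foremost at y = 24 mm; inside, its back is at y = -12 mm.
- bowl (a point): The hook's bowl: the lowest point of its inner edge, 73 mm below the hook's origin and at y = 3 mm; axes as the gantry's. When the hook rises with the bar inside the nose, the bar sinks into the bowl (its centre 3 mm above this point) and the gate shuts over it.
- stand: Black block 150 x 90 x 52 mm high fixed to the bench under the rail. Origin on the bench under the bore that holds the power screwdriver; the block reaches from x = -75 to 75 mm about a point 30 mm from there in +x. The bore is 35.5 mm wide and 30 mm deep: the screwdriver rocks in it, its top by some 10 mm.
- driver: Power screwdriver, in-line, grey, 41 mm in diameter, 158 mm long without its bail, about 0.5 to 0.65 kg, standing point down in the stand. Origin at the bit's tip on its axis, z up along it, x along the bail's pivots; the tip is 4 mm over the bench when it stands. Before its bail lies in the hook's bowl, the hook must not push on it with more than 15 N.
- pivot (a point): Middle of the bail's pivots, 150 mm above the bit's tip; the end cap reaches 8 mm above it. The bail is a 6 mm steel wire hoop: a level bar along x, 41 mm free between its legs, its centre 52 mm from the pivots. It turns stiffly and was left leaning up to 0.45 rad to +y or -y, its bar up to 23 mm aside of the axis and 47 to 52 mm above this point: not measured, see or feel it.
- nutdriver: Hand screwdriver with a black handle, 126 mm long, no bail, standing in the stand's second bore 68 mm farther from the robot. Leave it.
- screw_tray: Blue tray 130 x 100 x 35 mm, origin under its centre. Leave it.
- bearing: Steel ring 62 mm wide, 18 mm high, origin under its centre. Leave it.
- bracket: Steel bracket 160 x 50 mm, 63 mm high at one end, origin under its centre. Leave it.
- sensor: Round sensor 96 mm wide, 70 mm high, origin under its centre. Leave it.
- spray: Spray can 54 mm wide, 150 mm high, origin under its centre. Leave it.
- mouth (a point): Middle of the hook's mouth, at y = 18 mm, 46 mm below the hook's origin: open from 30 mm below the origin to the nose's tip 56 mm below it (tip at y = 15 to 24 mm), shut by a sprung gate hinged at the top that 1 to 3 N push inwards. The bail's bar should enter at this height. It is past the nose from y = 12 mm inwards; at about y = 2 mm the gate lies on the hook's back: a firm stop.

How it is judged:
On the way, in this order (a step that is already met when the one before it is completed fails the run):
1. the hook has been pulled down to the screwdriver standing in its stand (value of joint column above 0.06 m and height (world z) of driver below 0.02 m), for 0.2 s.
2. the bail has passed the gate and lies in the hook's bowl, bearing load, the hook still pulled down (value of joint column above 0.015 m and z of pivot in the frame of bowl between -0.054 and -0.037 m and horizontal distance between pivot and bowl below 0.045 m and contact force between hook and driver above 2 N), for 0.2 s.
At the end, for the whole second after the job is handed in: The hook is fully up (within 6 mm of its stop); the screwdriver hangs by its bail in the hook's bowl (pivots 37 to 54 mm below the bowl, within 40 mm sideways), its bit clear above the stand, within 0.55 rad of upright, with no more than a slight sway (under 0.2 m/s) (value of joint column below 0.006 m and height (world z) of driver above 0.062 m and z of pivot in the frame of bowl between -0.054 and -0.037 m and horizontal distance between pivot and bowl below 0.04 m and angle between driver's own z axis and vertical below 0.55 rad and contact force between hook and driver above 1.5 N and linear speed of driver below 0.2 m/s); the robot touches nothing.
It fails at once if the hook or its gate pushes on the screwdriver with more than 15 N before the bail lies in the bowl (contact force between hook and driver above 15 N and z of pivot in the frame of bowl above -0.037 m).
It fails at once if the hook snaps up, faster than 0.4 m/s (velocity of joint column below -0.4 m/s).
It fails at once if another thing on the bench is displaced by more than 30 mm (distance of any of screw_tray, bearing, bracket, sensor, spray, nutdriver from where it was at the start of the episode above 0.03 m).
It also fails if it takes over 64 s, if anything falls off the work surface, if the arm or the gripper's body presses on something with over 40 N, if the wrist force passes 120 N, or if a joint passes its speed limit or range.

## Robot

A 7-joint arm with a two-finger parallel gripper is mounted at the origin on the work surface. World frame = base frame: x ahead of the robot, y to its left, z up, the work surface at z = 0. Lengths are in m, angles in rad, forces in N, time in s.
With the tool pointing down it reaches from about 0.425 to 0.875 m from the base axis. Payload 4.7 kg.
Tool frame: the origin (TCP) lies at the very end of the fingers, on their centre line; the grasp point (between the pads) lies 19 mm behind it; z points along the fingers, y is the line along which they close (so a half turn about z gives the same grasp; the last joint's range is limited). The gripper opens to 87 mm and grips with 3 to 60 N. Pads are 19 mm wide; open, the fingers measure 117 mm over their backs; the gripper's body (75 mm by 190 mm) begins 51 mm behind the grasp point.
Start: joints at [-1.175, 0.321, -0.07, 1.45, 0.023, 1.371, -0.057], TCP at [0.242, 0.603, 0.223] pointing down, gripper open.
Joint ranges: [-2.86, 2.86], [-0.3, 2.09], [-1.38, 1.24], [0.06, 2.45], [-1.56, 4.7], [0.09, 2.05], [-2.69, 2.69]. Speed limits (rad/s): [2.57, 2.57, 3.14, 3.14, 3.14, 3.14, 3.14].

## Interface

Orientations are given as a rotation vector (axis times angle).
In Python, from bench import ctrl, vision gives the robot as it stands.
- The arm moves only by the tool jog_arm, never from a script. Its argument "increments" is a list of rows, each an object of numbers: "tx", "ty", "tz": the shift along the tool's x, y, z in mm; "wx", "wy", "wz": the turn, a rotation vector about the tool's x, y, z in rad; "gripper": the opening, from 0 (shut) to 1 (fully open). In form: [{"tx": .., "ty": .., "tz": .., "wx": .., "wy": .., "wz": .., "gripper": ..}, ...]. A call has exactly 5 rows; each row is the pose to reach, as a shift and turn from the pose commanded when the call began, along the tool's axes at that moment; what a row does not reach only later rows make up. A row lasts 1/12 s, in which the tool goes at most 41.7 mm and 7.16 degrees, less where a joint would pass 70% of its speed; a pose out of reach is approached as far as the arm can. A call with a gripper value outside its range is refused whole. The fingers move at their own pace and stop on an object; "grip_force" is the grip in N (left out, the last holds). Time passes only in rows, so rows that repeat a pose let the fingers close, or fill a call up. It gives the time, the measured TCP pose, the force, the opening and the grip force at its end, in the units of the state.
- ctrl.get_state(): the state, without advancing time (a new reading comes with each control period).
- vision.get_image(name): name is "scene" or "top" or "wrist"; returns a dict with "color" (384x512x3 uint8, blue, green, red), "fx", "fy", "cx", "cy" (pixels), "extrinsics" (4x4, takes a point from world to camera coordinates). Camera axes: x right, y down, z forward; pixel columns grow to the right and rows downward; lengths in m; the calibration is good to about 2 mm. A picture is of the moment at which its call begins. There is no depth.
- ctrl.close_job(): hands the job in; it is judged then, once.
Trained networks look in the newest picture that a camera, given by its name, has taken for a name from the list of things; names that differ only in an ending like _2 or _b are one class to them, and where a whole thing is asked for, a point or a joint stands for the part that bears it (a point fixed in the world has none). Each returns a list of dicts, best first, with "conf" (0 to 1); they miss things now and then, are a little off and sometimes report something else, mostly with a low value. They report only what shows in the picture. A call takes as long as a camera call.
- vision.spot_in(camera, thing): "bbox" ([left, top, right, bottom] in pixels, round what is visible of it).
The state is a dict: "time": time; "joint_positions": joint angles; "qd": joint speeds; "joint_torque": joint torques, N m; "position": TCP position; "tool_rot": TCP orientation; "ft_force": force on the tool from outside, world axes, zero at the start; "torque": the same for the moment, N m; "grip_width": opening from 0.0 (shut) to 1.0 (fully open); "grip_force": force on a finger pad.
Only numpy, scipy, OpenCV 4.12 (cv2) and the standard library are available. Lean on these libraries where they do the work, as an engineer would, in place of code of your own. Each camera call takes 0.05 s, during which the arm holds its last target. There are 200 camera calls.

## Working session

There is one attempt and no reset: what is moved stays moved. The work goes in short steps, Python scripts to look and compute and a tool call to move; the robot and the scene stay as the last step left them, time stands still between calls to the robot, and variables do not carry over. Pictures are saved under pics/ and viewed, at most 12 in all, crops included, and the job is handed in when it is done.

Besides the shell and the picture viewer there is one more tool, called after "Request:" as name([rows], argument=value, ...), one row to a line, values as JSON. jog_arm: Moves the arm, as the interface text tells. Its arguments: {"type":"object","properties":{"increments":{"type":"array"},"grip_force":{"type":"number"}},"required":["increments"]}

```bash
ls; mkdir -p pics
cat > h.py <<'E'
import numpy as np, cv2
from bench import ctrl, vision
def shot(n,f=None):
    im=vision.get_image(n)
    if f: cv2.imwrite('pics/'+f,im['color'])
    return im
def P(im):
    K=np.array([[im['fx'],0,im['cx']],[0,im['fy'],im['cy']],[0,0,1]]);return K@np.array(im['extrinsics'])[:3]
def proj(im,p):
    q=P(im)@np.append(p,1);return q[:2]/q[2]
def onplane(im,uv,ax,val):
    E=np.array(im['extrinsics']);R=E[:3,:3];c=-R.T@E[:3,3]
    d=R.T@np.array([(uv[0]-im['cx'])/im['fx'],(uv[1]-im['cy'])/im['fy'],1]);return c+d*(val-c[ax])/d[ax]
def tri(obs):
    A=[]
    for im,uv in obs:
        M=P(im);A+= [uv[0]*M[2]-M[0],uv[1]*M[2]-M[1]]
    X=np.linalg.svd(np.array(A))[2][-1];return X[:3]/X[3]
E
python3 - <<'E'
from h import *
np.set_printoptions(precision=3,suppress=True)
s=ctrl.get_state();print(s)
for n in ['scene','top']:
    im=shot(n,n+'0.png');E=np.array(im['extrinsics']);print(n,im['fx'],-E[:3,:3].T@E[:3,3],E[2,:3])
    for t in ['gantry','grip','hook','stand','driver','nutdriver','trolley','column','screw_tray','spray','sensor','bracket','bearing']:
        print(t,[(np.round(d['bbox']),round(d['conf'],2)) for d in vision.spot_in(n,t)[:2]])
a=cv2.imread('pics/scene0.png');b=cv2.imread('pics/top0.png')
cv2.imwrite('pics/both.png',cv2.resize(np.vstack([a,b]),None,fx=.78,fy=.78))
E
```

```text
pics
{'time': 0.0, 'joint_positions': array([-1.175,  0.322, -0.07 ,  1.452,  0.023,  1.371, -0.057]), 'qd': array([-0.001,  0.001, -0.002,  0.002, -0.   , -0.002,  0.   ]), 'joint_torque': array([ -0.   , -49.128,  -0.404, -31.253,  -0.064,   0.044,   0.   ]), 'position': array([0.242, 0.603, 0.221]), 'tool_rot': array([-0.596, -3.084,  0.003]), 'ft_force': array([-0.108,  0.606, -0.148]), 'torque': array([-0.006, -0.075, -0.   ]), 'grip_force': 0.0, 'grip_width': 1.0016415591034036}
scene 360.0504720985005 [0.965 0.449 0.817] [-0.448 -0.496 -0.744]
gantry [(array([ 57.,   1., 511., 384.]), 0.98)]
grip [(array([268., 192., 320., 233.]), 0.72), (array([151.,  72., 215., 133.]), 0.59)]
hook [(array([161., 115., 173., 137.]), 0.56), (array([336., 268., 374., 318.]), 0.28)]
stand [(array([207., 249., 293., 324.]), 0.89)]
driver [(array([250., 219., 272., 269.]), 0.58)]
nutdriver [(array([234., 261., 243., 286.]), 0.55), (array([335., 247., 361., 270.]), 0.32)]
trolley [(array([131.,   0., 217., 132.]), 0.75), (array([249., 221., 271., 269.]), 0.25)]
column [(array([149.,  69., 214., 138
[... 390 characters left out ...]
053 -0.018 -0.998]
gantry [(array([  0.,  75., 510., 209.]), 0.63)]
grip [(array([327., 149., 345., 206.]), 0.95)]
hook []
stand [(array([205., 138., 240., 192.]), 0.78)]
driver [(array([214., 160., 229., 179.]), 0.65)]
nutdriver [(array([217., 143., 220., 154.]), 0.54)]
trolley [(array([325.,  76., 453., 214.]), 0.6)]
column [(array([323., 152., 347., 210.]), 0.61)]
screw_tray [(array([298., 212., 336., 258.]), 0.81)]
spray [(array([145., 193., 173., 208.]), 0.91)]
sensor [(array([328., 132., 351., 162.]), 0.6)]
bracket [(array([238., 210., 256., 257.]), 0.86), (array([325., 132., 350., 158.]), 0.63)]
bearing [(array([178., 224., 197., 242.]), 0.81), (array([215., 162., 229., 174.]), 0.41)]
```

View pics/scene0.png

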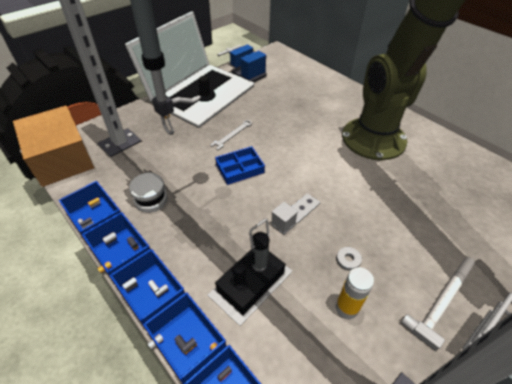

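View pics/top0.png

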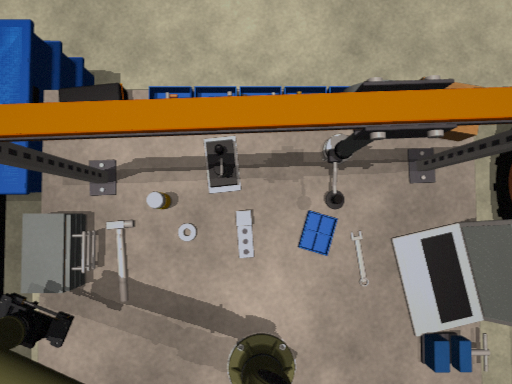

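Run:
```python
from h import *
np.set_printoptions(precision=4,suppress=True)
s=shot('scene');t=shot('top')
def c(im,x,y,w=50):return cv2.resize(im['color'][y:y+w*3//4,x:x+w],(400,300),interpolation=cv2.INTER_CUBIC)
cv2.imwrite('pics/m1.png',np.vstack([np.hstack([c(s,140,70,80),c(s,220,215,80)]),np.hstack([c(t,300,150,80),c(t,190,135,80)])]))
print('feet',onplane(t,(103,177),2,0),onplane(t,(421,165),2,0))
print('grip345',onplane(t,(334,199),2,.355))
print('tray',onplane(t,(318,234),2,.0), 'bracket',onplane(t,(245,234),2,0),'sensor',onplane(t,(335,148),2,.07),'spray',onplane(t,(153,200),2,.15))
```

```text
feet [0.6433 0.5402 0.    ] [ 0.6802 -0.5604  0.    ]
grip345 [ 0.5512 -0.1814  0.355 ]
tray [ 0.4432 -0.1972  0.    ] bracket [0.445  0.0538 0.    ] sensor [ 0.7298 -0.246   0.07  ] spray [0.5582 0.3344 0.15  ]
```

View pics/m1.png

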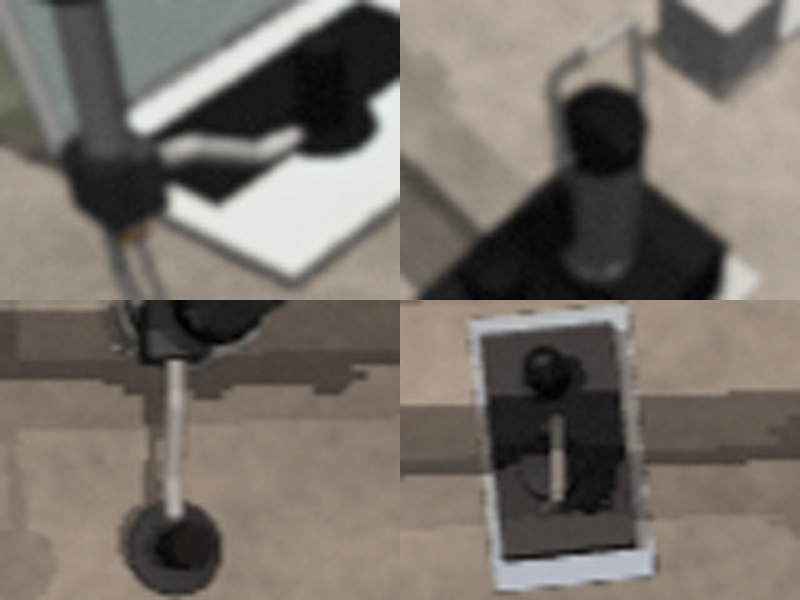

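```bash
cat >> h.py <<'E'
YAW=.0335;O=np.array([.662,-.010,0])
ex=np.array([np.cos(YAW),np.sin(YAW),0]);ey=np.array([-np.sin(YAW),np.cos(YAW),0])
def G(p): d=np.asarray(p)-O;return np.array([d@ex,d@ey,d[2]])
def W(x,y,z): return O+x*ex+y*ey+np.array([0,0,z])
E
python3 - <<'E'
from h import *
np.set_printoptions(precision=4,suppress=True)
s=shot('scene');t=shot('top')
print('bar',[G(tri([(s,a),(t,b)])) for a,b in [((258,226),(221.6,175)),((266.4,220),(221.6,158)),((262.2,223),(221.6,166.5)),((258,226),(221.6,158)),((266.4,220),(221.6,175))]])
print('bar top z.206',G(onplane(t,(221.6,166.5),2,.207)))
print('cap',G(onplane(t,(220.4,168.6),2,.162)))
cs=[(485,335),(615,322),(637,545),(500,560)]
q=[G(onplane(t,(190+(x-400)/5,135+(y-300)/5),2,.052)) for x,y in cs];print('stand',q,np.mean(q,0))
print('grip top',G(onplane(t,(337.4,199),2,.367)),'disc',G(onplane(t,(334.4,199.6),2,.323)))
# scene: grip ~ m1 (325,80) top?, disc center (335,125)
print('grip tri',G(tri([(s,(140+325/5,70+85/5)),(t,(336.2,199.2))])))
print('scene pred disc', proj(s,W(-.115,-.155,.323)), proj(s,W(-.115,-.155,.345)))
E
```

```text
bar [array([-0.0197,  0.1271,  0.1751]), array([0.0091, 0.1379, 0.2384]), array([-0.0052,  0.1324,  0.2065]), array([0.0159, 0.1338, 0.218 ]), array([-0.0268,  0.1311,  0.1953])]
bar top z.206 [-0.0034  0.1303  0.207 ]
cap [-0.0045  0.1369  0.162 ]
stand [array([0.0985, 0.1855, 0.052 ]), array([0.1041, 0.0985, 0.052 ]), array([-0.0458,  0.0894,  0.052 ]), array([-0.0523,  0.1806,  0.052 ])] [0.0261 0.1385 0.052 ]
grip top [-0.1171 -0.1739  0.367 ] disc [-0.1172 -0.1752  0.323 ]
grip tri [-0.1168 -0.1765  0.3401]
scene pred disc [210.6768  97.267 ] [209.9019  89.2123]
```

```bash
cat >> h.py <<'E'
from scipy.spatial.transform import Rotation as Ro
RT=np.column_stack([-ex,ey,[0,0,-1]])
np.set_printoptions(precision=4,suppress=True)
def go(*ws):
    s=ctrl.get_state();R=Ro.from_rotvec(s['tool_rot']);p=np.array(s['position'])
    print('t',s['time'],'G',G(p),'F',s['ft_force'],'w',s['grip_width'],s['grip_force'],'q',s['joint_positions'])
    for w in ws: print('d',R.inv().apply(W(*w)-p)*1000)
    print('turn',(R.inv()*Ro.from_matrix(RT)).as_rotvec())
E
python3 - <<'E'
from h import *
o=G([.45,.3,.42]);go(o,(-.115,-.175,.44),(-.115,-.175,.328))
E
```

```text
t 1.6 G [-0.399   0.6269  0.2226] F [-0.6342  0.5099 -0.3561] w 1.0017413501100163 0.0 q [-1.1749  0.321  -0.0701  1.4505  0.0226  1.3708 -0.0569]
d [-305.7886 -203.9494 -197.4146]
d [-583.3899 -619.1735 -217.4232]
d [-583.3823 -619.1808 -105.4232]
turn [ 0.0001  0.0001 -0.4153]
```

Request:
jog_arm([
  {"tx": -30, "ty": -20, "tz": -20, "wz": -0.08},
  {"tx": -60, "ty": -40, "tz": -40, "wz": -0.16},
  {"tx": -90, "ty": -60, "tz": -60, "wz": -0.24},
  {"tx": -120, "ty": -80, "tz": -80, "wz": -0.32},
  {"tx": -150, "ty": -100, "tz": -100, "wz": -0.415},
])

```text
validation failed for argument at $.in...
```

Run:
```python
from h import *
o=G([.45,.3,.42]);go(o,(-.115,-.175,.44),(-.115,-.175,.328))
```

```text
t 1.6 G [-0.399   0.6269  0.2226] F [-0.6342  0.5099 -0.3561] w 1.0017413501100163 0.0 q [-1.1749  0.321  -0.0701  1.4505  0.0226  1.3708 -0.0569]
d [-305.7886 -203.9494 -197.4146]
d [-583.3899 -619.1735 -217.4232]
d [-583.3823 -619.1808 -105.4232]
turn [ 0.0001  0.0001 -0.4153]
```

Request:
jog_arm([
  {"tx": -30, "ty": -20, "tz": -20, "wx": 0, "wy": 0, "wz": -0.08, "gripper": 1},
  {"tx": -60, "ty": -40, "tz": -40, "wx": 0, "wy": 0, "wz": -0.16, "gripper": 1},
  {"tx": -90, "ty": -60, "tz": -60, "wx": 0, "wy": 0, "wz": -0.24, "gripper": 1},
  {"tx": -120, "ty": -80, "tz": -80, "wx": 0, "wy": 0, "wz": -0.32, "gripper": 1},
  {"tx": -150, "ty": -100, "tz": -100, "wx": 0, "wy": 0, "wz": -0.415, "gripper": 1},
])

```text
time: 2.02
position: [0.3449, 0.4529, 0.3237]
tool_rot: [-0.059, 3.141, 0.001]
ft_force: [1.1, -0.2, -0.7]
grip_width: 0.999
grip_force: 0.0
```

Run:
```python
from h import *
o=G([.45,.3,.42]);go(o,(-.115,-.175,.44),(-.115,-.175,.328))
```

```text
t 2.0167 G [-0.3015  0.4733  0.3237] F [ 1.1409 -0.1786 -0.7256] w 0.9985035474287659 0.0 q [-0.9523  0.1201 -0.016   1.4927  0.0019  1.5283  0.64  ]
d [ -99.3582 -156.7427  -96.3562]
d [-183.8962 -649.0031 -116.5257]
d [-183.8604 -649.0478   -4.5257]
turn [0.0004 0.0003 0.004 ]
```

Request:
jog_arm([
  {"tx": -16, "ty": -34, "tz": -16, "wx": 0, "wy": 0, "wz": 0, "gripper": 1},
  {"tx": -32, "ty": -68, "tz": -32, "wx": 0, "wy": 0, "wz": 0, "gripper": 1},
  {"tx": -48, "ty": -102, "tz": -48, "wx": 0, "wy": 0, "wz": 0, "gripper": 1},
  {"tx": -64, "ty": -136, "tz": -64, "wx": 0, "wy": 0, "wz": 0, "gripper": 1},
  {"tx": -80, "ty": -170, "tz": -80, "wx": 0, "wy": 0, "wz": 0, "gripper": 1},
])

```text
time: 2.43
position: [0.4302, 0.2854, 0.4037]
tool_rot: [-0.052, 3.14, 0.001]
ft_force: [1.4, 0.9, -0.5]
grip_width: 0.996
grip_force: 0.0
```

Request:
jog_arm([
  {"tx": -8, "ty": -39, "tz": -7, "wx": 0, "wy": 0, "wz": 0, "gripper": 1},
  {"tx": -16, "ty": -78, "tz": -14, "wx": 0, "wy": 0, "wz": 0, "gripper": 1},
  {"tx": -24, "ty": -117, "tz": -21, "wx": 0, "wy": 0, "wz": 0, "gripper": 1},
  {"tx": -32, "ty": -156, "tz": -28, "wx": 0, "wy": 0, "wz": 0, "gripper": 1},
  {"tx": -40, "ty": -195, "tz": -36, "wx": 0, "wy": 0, "wz": 0, "gripper": 1},
])

```text
time: 2.85
position: [0.4761, 0.0916, 0.4391]
tool_rot: [-0.052, 3.141, 0.001]
ft_force: [0.4, -0.3, -0.6]
grip_width: 1.003
grip_force: 0.0
```

Request:
jog_arm([
  {"tx": -8, "ty": -39, "tz": 0, "wx": 0, "wy": 0, "wz": 0, "gripper": 1},
  {"tx": -16, "ty": -78, "tz": 0, "wx": 0, "wy": 0, "wz": 0, "gripper": 1},
  {"tx": -24, "ty": -117, "tz": 0, "wx": 0, "wy": 0, "wz": 0, "gripper": 1},
  {"tx": -32, "ty": -156, "tz": 0, "wx": 0, "wy": 0, "wz": 0, "gripper": 1},
  {"tx": -40, "ty": -190, "tz": 0, "wx": 0, "wy": 0, "wz": 0, "gripper": 1},
])

```text
time: 3.27
position: [0.5222, -0.0979, 0.4391]
tool_rot: [-0.05, 3.14, -0.0]
ft_force: [1.2, -0.9, 0.1]
grip_width: 1.0
grip_force: 0.0
```

Run:
```python
from h import *
go((-.115,-.175,.44),(-.115,-.175,.328))
shot('wrist','w1.png')
```

```text
t 3.2667 G [-0.1426 -0.0832  0.4391] F [ 1.1773 -0.878   0.1345] w 1.0002269205095107 0.0 q [-0.3955  0.044   0.5605  1.3557 -0.0239  1.7472  1.7628]
d [-27.7941 -91.7287  -0.8186]
d [-27.6443 -91.7097 111.1813]
turn [-0.0002  0.0013 -0.0019]
```

View pics/w1.png

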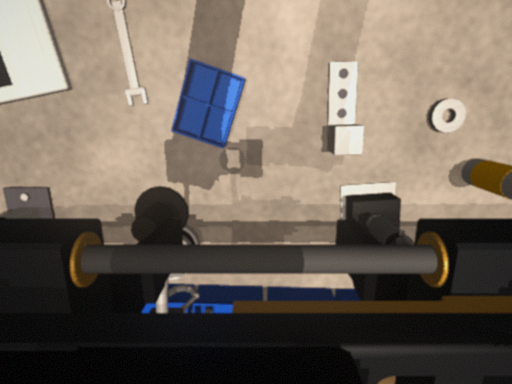

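Run:
```python
from h import *
w=shot('wrist')
E=np.array(w['extrinsics']);print(-E[:3,:3].T@E[:3,3],E[2,:3])
for u in [(161,213)]: print('disc',G(onplane(w,u,2,.323)))
print(proj(w,W(-.115,-.175,.367)),proj(w,W(-.115,-.175,.323)))
print([(d['bbox'],d['conf']) for d in vision.spot_in('wrist','grip')])
c=w['color'][170:260,110:230];cv2.imwrite('pics/w1c.png',cv2.resize(c,None,fx=5,fy=5,interpolation=2)*2)
```

```text
[ 0.4532 -0.1049  0.6002] [ 0.2562 -0.0013 -0.9666]
disc [-0.1165 -0.1839  0.323 ]
[155.1793 232.4232] [170.4997 214.4058]
[([142.6, 186.9, 208.4, 313.0], 0.91)]
```

View pics/w1c.png

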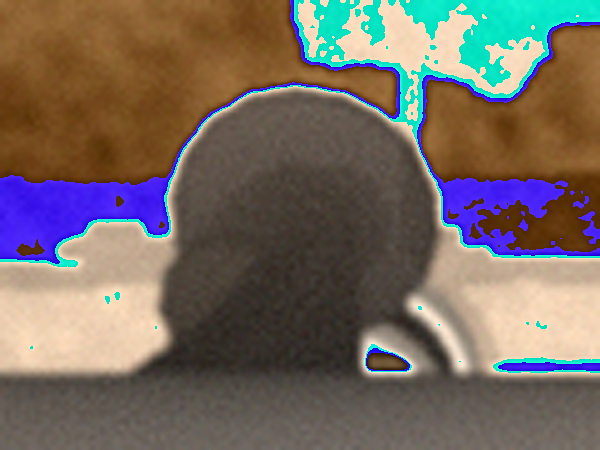

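Request:
jog_arm([
  {"tx": -10, "ty": -33, "tz": 0, "wx": 0, "wy": 0, "wz": 0, "gripper": 1},
  {"tx": -20, "ty": -66, "tz": 0, "wx": 0, "wy": 0, "wz": 0, "gripper": 1},
  {"tx": -28, "ty": -92, "tz": 0, "wx": 0, "wy": 0, "wz": 0, "gripper": 1},
  {"tx": -28, "ty": -92, "tz": 20, "wx": 0, "wy": 0, "wz": 0, "gripper": 1},
  {"tx": -28, "ty": -92, "tz": 40, "wx": 0, "wy": 0, "wz": 0, "gripper": 1},
])

```text
time: 3.83
position: [0.5542, -0.1867, 0.3985]
tool_rot: [-0.049, 3.14, -0.002]
ft_force: [0.3, 0.6, 0.6]
grip_width: 0.998
grip_force: 0.0
```

Request:
jog_arm([
  {"tx": 0, "ty": 0, "tz": 20, "wx": 0, "wy": 0, "wz": 0, "gripper": 1},
  {"tx": 0, "ty": 0, "tz": 40, "wx": 0, "wy": 0, "wz": 0, "gripper": 1},
  {"tx": 0, "ty": 0, "tz": 60, "wx": 0, "wy": 0, "wz": 0, "gripper": 1},
  {"tx": 0, "ty": 0, "tz": 70, "wx": 0, "wy": 0, "wz": 0, "gripper": 1},
  {"tx": 0, "ty": 0, "tz": 70, "wx": 0, "wy": 0, "wz": 0, "gripper": 1},
])

```text
time: 4.25
position: [0.5528, -0.1837, 0.3262]
tool_rot: [0.056, -3.137, -0.003]
ft_force: [0.2, -0.2, -0.2]
grip_width: 0.998
grip_force: 0.0
```

Request:
jog_arm([
  {"tx": 0, "ty": 0, "tz": 0, "wx": 0, "wy": 0, "wz": 0, "gripper": 0.2},
  {"tx": 0, "ty": 0, "tz": 0, "wx": 0, "wy": 0, "wz": 0, "gripper": 0.2},
  {"tx": 0, "ty": 0, "tz": 0, "wx": 0, "wy": 0, "wz": 0, "gripper": 0.2},
  {"tx": 0, "ty": 0, "tz": 0, "wx": 0, "wy": 0, "wz": 0, "gripper": 0.2},
  {"tx": 0, "ty": 0, "tz": 0, "wx": 0, "wy": 0, "wz": 0, "gripper": 0.2},
], grip_force=25)

```text
time: 4.67
position: [0.5539, -0.186, 0.3294]
tool_rot: [-0.052, 3.14, -0.0]
ft_force: [0.6, -0.7, 0.1]
grip_width: 0.705
grip_force: 0.0
```

Run:
```python
from h import *
go((-.115,-.175,.328))
```

```text
t 4.6667 G [-0.1139 -0.1723  0.3294] F [ 0.6299 -0.7206  0.1049] w 0.7050246986899705 0.0 q [-0.2759  0.1634  0.6414  1.4669 -0.0979  1.5421  1.9656]
d [ 1.0517 -2.6873  1.3968]
turn [-0.0002  0.0014 -0.0003]
```

Request:
jog_arm([
  {"tx": 0, "ty": -2, "tz": 0, "wx": 0, "wy": 0, "wz": 0, "gripper": 0},
  {"tx": 0, "ty": -2, "tz": 0, "wx": 0, "wy": 0, "wz": 0, "gripper": 0},
  {"tx": 0, "ty": -2, "tz": 0, "wx": 0, "wy": 0, "wz": 0, "gripper": 0},
  {"tx": 0, "ty": -2, "tz": 0, "wx": 0, "wy": 0, "wz": 0, "gripper": 0},
  {"tx": 0, "ty": -2, "tz": 0, "wx": 0, "wy": 0, "wz": 0, "gripper": 0},
], grip_force=25)

```text
time: 5.08
position: [0.5536, -0.1881, 0.3285]
tool_rot: [0.052, -3.141, 0.001]
ft_force: [1.7, -3.8, -0.5]
grip_width: 0.323
grip_force: 1.7
```

Request:
jog_arm([
  {"tx": 0, "ty": 0, "tz": 0, "wx": 0, "wy": 0, "wz": 0, "gripper": 0},
  {"tx": 0, "ty": 0, "tz": 0, "wx": 0, "wy": 0, "wz": 0, "gripper": 0},
  {"tx": 0, "ty": 0, "tz": 0, "wx": 0, "wy": 0, "wz": 0, "gripper": 0},
  {"tx": 0, "ty": 0, "tz": 0, "wx": 0, "wy": 0, "wz": 0, "gripper": 0},
  {"tx": 0, "ty": 0, "tz": 0, "wx": 0, "wy": 0, "wz": 0, "gripper": 0},
], grip_force=25)

```text
time: 5.5
position: [0.5535, -0.188, 0.3285]
tool_rot: [0.052, -3.141, 0.0]
ft_force: [0.0, -0.8, -0.5]
grip_width: 0.267
grip_force: 25.0
```

Run:
```python
from h import *
go((-.115,-.175,.328))
```

```text
t 5.5 G [-0.1144 -0.1743  0.3285] F [ 0.0167 -0.752  -0.4712] w 0.26658678796248136 25.000025653280318 q [-0.273   0.1657  0.6428  1.4665 -0.099   1.5421  1.9699]
d [ 0.6328 -0.725   0.5405]
turn [-0.0001 -0.     -0.0004]
```

Request:
jog_arm([
  {"tx": 0, "ty": 0, "tz": 10, "wx": 0, "wy": 0, "wz": 0, "gripper": 0},
  {"tx": 0, "ty": 0, "tz": 20, "wx": 0, "wy": 0, "wz": 0, "gripper": 0},
  {"tx": 0, "ty": 0, "tz": 32, "wx": 0, "wy": 0, "wz": 0, "gripper": 0},
  {"tx": 0, "ty": 0, "tz": 44, "wx": 0, "wy": 0, "wz": 0, "gripper": 0},
  {"tx": 0, "ty": 0, "tz": 54, "wx": 0, "wy": 0, "wz": 0, "gripper": 0},
])

```text
time: 5.92
position: [0.5537, -0.1885, 0.2767]
tool_rot: [-0.052, 3.139, -0.0]
ft_force: [-3.1, 0.3, 11.9]
grip_width: 0.268
grip_force: 25.0
```

Request:
jog_arm([
  {"tx": 0, "ty": 0, "tz": 10, "wx": 0, "wy": 0, "wz": 0, "gripper": 0},
  {"tx": 0, "ty": 0, "tz": 20, "wx": 0, "wy": 0, "wz": 0, "gripper": 0},
  {"tx": 0, "ty": 0, "tz": 30, "wx": 0, "wy": 0, "wz": 0, "gripper": 0},
  {"tx": 0, "ty": 0, "tz": 40, "wx": 0, "wy": 0, "wz": 0, "gripper": 0},
  {"tx": 0, "ty": 0, "tz": 40, "wx": 0, "wy": 0, "wz": 0, "gripper": 0},
])

```text
time: 6.33
position: [0.5536, -0.1883, 0.2357]
tool_rot: [-0.052, 3.14, -0.0]
ft_force: [-3.0, 0.2, 12.8]
grip_width: 0.265
grip_force: 25.0
```

Run:
```python
from h import *
go((-.115,.09,.2345))
```

```text
t 6.3333 G [-0.1143 -0.1746  0.2357] F [-2.9925  0.2492 12.8318] w 0.2647593021073483 25.000240649096668 q [-0.2689  0.1937  0.6353  1.6225 -0.1174  1.3628  1.9854]
d [  0.8413 264.5652   1.1447]
turn [-0.0001  0.0011 -0.0005]
```

Request:
jog_arm([
  {"tx": 0, "ty": 15, "tz": 1, "wx": 0, "wy": 0, "wz": 0, "gripper": 0},
  {"tx": 0, "ty": 40, "tz": 1, "wx": 0, "wy": 0, "wz": 0, "gripper": 0},
  {"tx": 0, "ty": 70, "tz": 1, "wx": 0, "wy": 0, "wz": 0, "gripper": 0},
  {"tx": 0, "ty": 100, "tz": 1, "wx": 0, "wy": 0, "wz": 0, "gripper": 0},
  {"tx": 0, "ty": 130, "tz": 1, "wx": 0, "wy": 0, "wz": 0, "gripper": 0},
])

```text
time: 6.75
position: [0.5492, -0.0584, 0.2366]
tool_rot: [-0.049, 3.139, -0.001]
ft_force: [-2.9, -2.9, 13.1]
grip_width: 0.27
grip_force: 25.0
```

Request:
jog_arm([
  {"tx": 0, "ty": 30, "tz": 0, "wx": 0, "wy": 0, "wz": 0, "gripper": 0},
  {"tx": 0, "ty": 60, "tz": 0, "wx": 0, "wy": 0, "wz": 0, "gripper": 0},
  {"tx": 0, "ty": 85, "tz": 0, "wx": 0, "wy": 0, "wz": 0, "gripper": 0},
  {"tx": 0, "ty": 105, "tz": 0, "wx": 0, "wy": 0, "wz": 0, "gripper": 0},
  {"tx": 0, "ty": 115, "tz": 0, "wx": 0, "wy": 0, "wz": 0, "gripper": 0},
])

```text
time: 7.17
position: [0.5451, 0.0618, 0.2364]
tool_rot: [-0.06, 3.14, 0.006]
ft_force: [-5.2, 0.1, 13.0]
grip_width: 0.267
grip_force: 25.0
```

Run:
```python
from h import *
go((-.115,.124,.2345))
s=shot('scene');t=shot('top')
def c(im,x,y,w=50):return cv2.resize(im['color'][y:y+w*3//4,x:x+w],(400,300),interpolation=cv2.INTER_CUBIC)
u=proj(s,W(0,.11,.205)).astype(int);v=proj(t,W(0,.11,.205)).astype(int)
print(u,v)
cv2.imwrite('pics/m2.png',np.hstack([c(s,u[0]-40,u[1]-30,80),c(t,v[0]-40,v[1]-30,80)]))
print('mouth pred',proj(s,W(0,.07+.018,.345-.093-.046)),'bar',proj(s,W(-.004,.131,.2055)))
```

```text
t 7.1667 G [-0.1144  0.0757  0.2364] F [-5.2339  0.1221 13.0385] w 0.26687667522563097 25.019021574407816 q [-0.5725  0.0953  0.4447  1.702  -0.0458  1.352   1.4892]
d [ 0.3845 48.2855  2.0822]
turn [0.0039 0.0013 0.0046]
[251 218] [228 165]
mouth pred [244.3144 212.1449] bar [259.4933 223.0236]
```

View pics/m2.png

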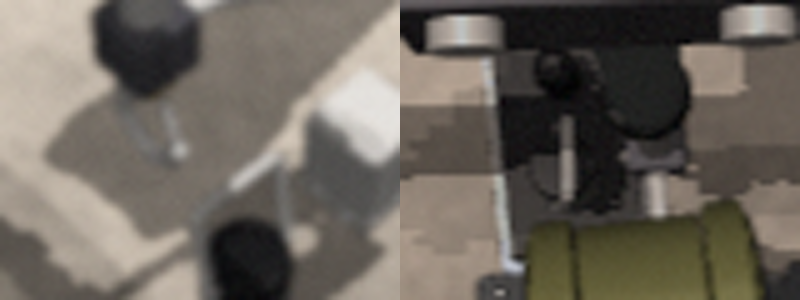

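Request:
jog_arm([
  {"tx": 0, "ty": 8, "tz": 1, "wx": 0, "wy": 0, "wz": 0, "gripper": 0},
  {"tx": 0, "ty": 14, "tz": 2, "wx": 0, "wy": 0, "wz": 0, "gripper": 0},
  {"tx": 0, "ty": 19, "tz": 2, "wx": 0, "wy": 0, "wz": 0, "gripper": 0},
  {"tx": 0, "ty": 24, "tz": 2, "wx": 0, "wy": 0, "wz": 0, "gripper": 0},
  {"tx": 0, "ty": 28, "tz": 2, "wx": 0, "wy": 0, "wz": 0, "gripper": 0},
])

```text
time: 7.68
position: [0.5443, 0.0857, 0.2343]
tool_rot: [-0.053, 3.14, 0.003]
ft_force: [-6.1, -1.1, 12.9]
grip_width: 0.267
grip_force: 25.0
```

Request:
jog_arm([
  {"tx": 0, "ty": 2, "tz": 0, "wx": 0, "wy": 0, "wz": 0, "gripper": 0},
  {"tx": 0, "ty": 4, "tz": 0, "wx": 0, "wy": 0, "wz": 0, "gripper": 0},
  {"tx": 0, "ty": 6, "tz": 0, "wx": 0, "wy": 0, "wz": 0, "gripper": 0},
  {"tx": 0, "ty": 8, "tz": 0, "wx": 0, "wy": 0, "wz": 0, "gripper": 0},
  {"tx": 0, "ty": 10, "tz": 0, "wx": 0, "wy": 0, "wz": 0, "gripper": 0},
])

```text
time: 8.1
position: [0.544, 0.0953, 0.2343]
tool_rot: [-0.053, 3.14, 0.002]
ft_force: [-5.6, -0.6, 13.4]
grip_width: 0.27
grip_force: 25.0
```

Run:
```python
from h import *
go((-.115,.124,.2345))
```

```text
t 8.1 G [-0.1144  0.1092  0.2343] F [-5.6189 -0.6234 13.3693] w 0.2696993206608018 25.00314372126013 q [-0.6083  0.105   0.4195  1.6954 -0.0452  1.3494  1.4233]
d [ 0.5743 14.8066 -0.1394]
turn [ 0.0015  0.0008 -0.    ]
```

Request:
jog_arm([
  {"tx": 0, "ty": 2, "tz": 0, "wx": 0, "wy": 0, "wz": 0, "gripper": 0},
  {"tx": 0, "ty": 4, "tz": 0, "wx": 0, "wy": 0, "wz": 0, "gripper": 0},
  {"tx": 0, "ty": 6, "tz": 0, "wx": 0, "wy": 0, "wz": 0, "gripper": 0},
  {"tx": 0, "ty": 8, "tz": 0, "wx": 0, "wy": 0, "wz": 0, "gripper": 0},
  {"tx": 0, "ty": 10, "tz": 0, "wx": 0, "wy": 0, "wz": 0, "gripper": 0},
])

```text
time: 8.52
position: [0.5437, 0.1049, 0.2344]
tool_rot: [-0.052, 3.14, 0.002]
ft_force: [-5.7, -2.7, 13.4]
grip_width: 0.268
grip_force: 25.0
```

Request:
jog_arm([
  {"tx": 0, "ty": 1, "tz": 0, "wx": 0, "wy": 0, "wz": 0, "gripper": 0},
  {"tx": 0, "ty": 2, "tz": 0, "wx": 0, "wy": 0, "wz": 0, "gripper": 0},
  {"tx": 0, "ty": 3, "tz": 0, "wx": 0, "wy": 0, "wz": 0, "gripper": 0},
  {"tx": 0, "ty": 4, "tz": 0, "wx": 0, "wy": 0, "wz": 0, "gripper": 0},
  {"tx": 0, "ty": 5, "tz": 0, "wx": 0, "wy": 0, "wz": 0, "gripper": 0},
])

```text
time: 8.93
position: [0.5435, 0.1098, 0.2344]
tool_rot: [-0.052, 3.141, 0.001]
ft_force: [-5.4, -1.5, 13.4]
grip_width: 0.268
grip_force: 25.0
```

Run:
```python
from h import *
go((-.115,.124,.2345))
s=shot('scene')
def c(im,x,y,w=50):return cv2.resize(im['color'][y:y+w*3//4,x:x+w],(800,600),interpolation=cv2.INTER_CUBIC)
u=proj(s,W(0,.13,.20)).astype(int);print(u)
cv2.imwrite('pics/m3.png',c(s,u[0]-32,u[1]-24,64))
for z in (.203,.206,.209): print(z,proj(s,W(-.004,.131,z)))
```

```text
t 8.9333 G [-0.1144  0.1237  0.2344] F [-5.3964 -1.4819 13.4155] w 0.26757675395264635 25.00135658774525 q [-0.6231  0.11    0.4088  1.6898 -0.0456  1.3502  1.3974]
d [ 0.5564  0.3389 -0.1216]
turn [ 0.0009  0.0006 -0.0004]
[257 225]
0.203 [259.4715 223.7313]
0.206 [259.4977 222.8816]
0.209 [259.5241 222.0269]
```

View pics/m3.png

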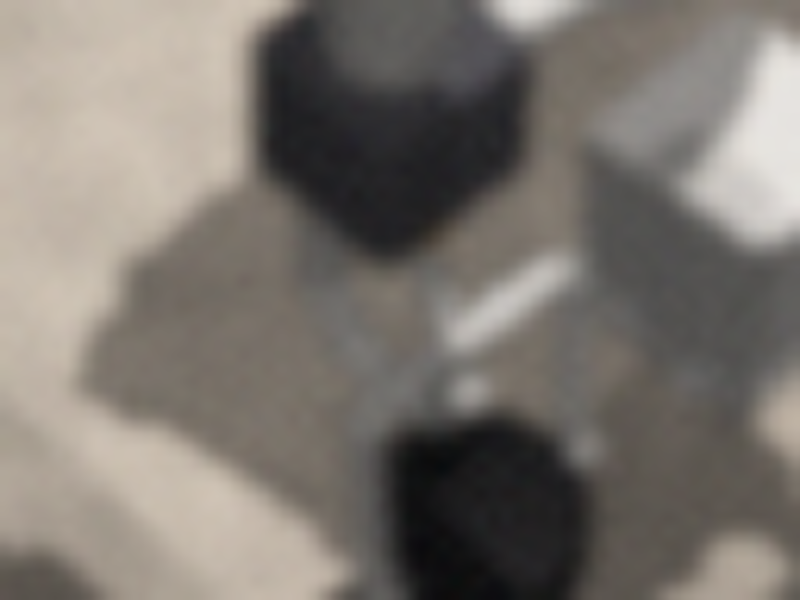

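Request:
jog_arm([
  {"tx": 0, "ty": 1, "tz": 0, "wx": 0, "wy": 0, "wz": 0, "gripper": 0},
  {"tx": 0, "ty": 2, "tz": 0, "wx": 0, "wy": 0, "wz": 0, "gripper": 0},
  {"tx": 0, "ty": 3, "tz": 0, "wx": 0, "wy": 0, "wz": 0, "gripper": 0},
  {"tx": 0, "ty": 4, "tz": 0, "wx": 0, "wy": 0, "wz": 0, "gripper": 0},
  {"tx": 0, "ty": 5, "tz": 0, "wx": 0, "wy": 0, "wz": 0, "gripper": 0},
])

```text
time: 9.4
position: [0.5433, 0.1143, 0.2345]
tool_rot: [-0.051, 3.141, 0.001]
ft_force: [-5.8, -3.7, 13.9]
grip_width: 0.272
grip_force: 25.0
```

Request:
jog_arm([
  {"tx": 0, "ty": 1, "tz": 0, "wx": 0, "wy": 0, "wz": 0, "gripper": 0},
  {"tx": 0, "ty": 2, "tz": 0, "wx": 0, "wy": 0, "wz": 0, "gripper": 0},
  {"tx": 0, "ty": 3, "tz": 0, "wx": 0, "wy": 0, "wz": 0, "gripper": 0},
  {"tx": 0, "ty": 4, "tz": 0, "wx": 0, "wy": 0, "wz": 0, "gripper": 0},
  {"tx": 0, "ty": 5, "tz": 0, "wx": 0, "wy": 0, "wz": 0, "gripper": 0},
])

```text
time: 9.82
position: [0.5432, 0.119, 0.2347]
tool_rot: [-0.051, 3.141, 0.0]
ft_force: [-6.9, -3.4, 15.4]
grip_width: 0.268
grip_force: 25.0
```

Run:
```python
from h import *
go((-.115,.124,.2345))
s=shot('scene')
def c(im,x,y,w=50):return cv2.resize(im['color'][y:y+w*3//4,x:x+w],(800,600),interpolation=cv2.INTER_CUBIC)
cv2.imwrite('pics/m4.png',c(s,230,201,64))
y=.134
print('nose',proj(s,W(0,y+.02,.196)),'bar if hook y7',proj(s,W(-.0245,y+.007,.205)),proj(s,W(.0165,y+.007,.205)))
```

```text
t 9.8167 G [-0.1144  0.1329  0.2347] F [-6.8613 -3.3956 15.3636] w 0.2682624811174915 25.00013479962945 q [-0.6327  0.1136  0.4022  1.6853 -0.0455  1.3513  1.3803]
d [ 0.5504 -8.8666  0.1622]
turn [ 0.0002  0.0006 -0.001 ]
nose [265.677  233.2932] bar if hook y7 [269.7292 220.6077] [255.7076 231.5003]
```

View pics/m4.png

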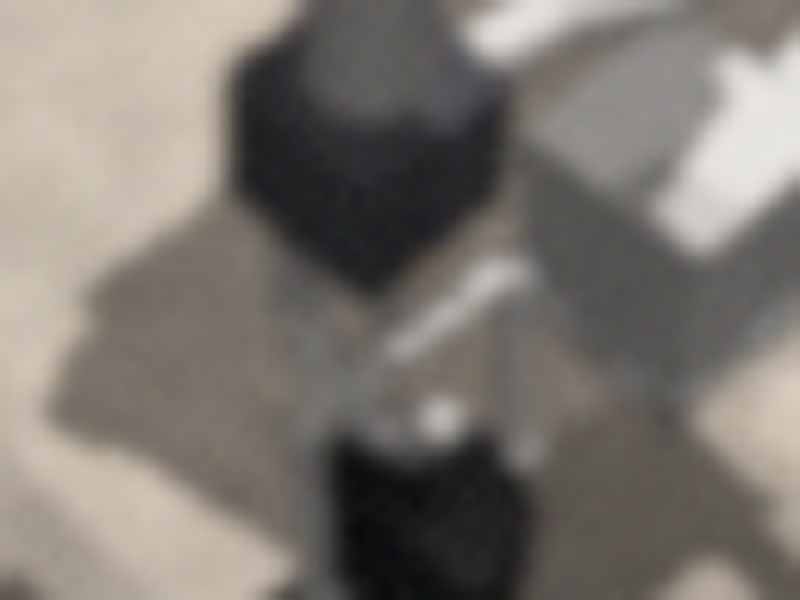

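Request:
jog_arm([
  {"tx": 0, "ty": 1, "tz": 0, "wx": 0, "wy": 0, "wz": 0, "gripper": 0},
  {"tx": 0, "ty": 2, "tz": 0, "wx": 0, "wy": 0, "wz": 0, "gripper": 0},
  {"tx": 0, "ty": 3, "tz": 0, "wx": 0, "wy": 0, "wz": 0, "gripper": 0},
  {"tx": 0, "ty": 3, "tz": 0, "wx": 0, "wy": 0, "wz": 0, "gripper": 0},
  {"tx": 0, "ty": 3, "tz": 0, "wx": 0, "wy": 0, "wz": 0, "gripper": 0},
])

```text
time: 10.28
position: [0.5431, 0.1222, 0.2347]
tool_rot: [-0.051, 3.141, 0.001]
ft_force: [-6.1, -3.7, 15.0]
grip_width: 0.268
grip_force: 25.0
```

Run:
```python
from h import *
go((-.115,.124,.2345))
s=shot('scene')
def c(im,x,y,w=50):return cv2.resize(im['color'][y:y+w*3//4,x:x+w],(800,600),interpolation=cv2.INTER_CUBIC)
cv2.imwrite('pics/m5.png',c(s,230,201,64))
```

```text
t 10.2833 G [-0.1144  0.1361  0.2347] F [-6.1456 -3.7194 15.0129] w 0.2683945699298393 25.00033835414797 q [-0.6358  0.1148  0.3999  1.6839 -0.046   1.3513  1.3752]
d [  0.5516 -12.1053   0.1613]
turn [ 0.0005  0.0006 -0.0008]
```

View pics/m5.png

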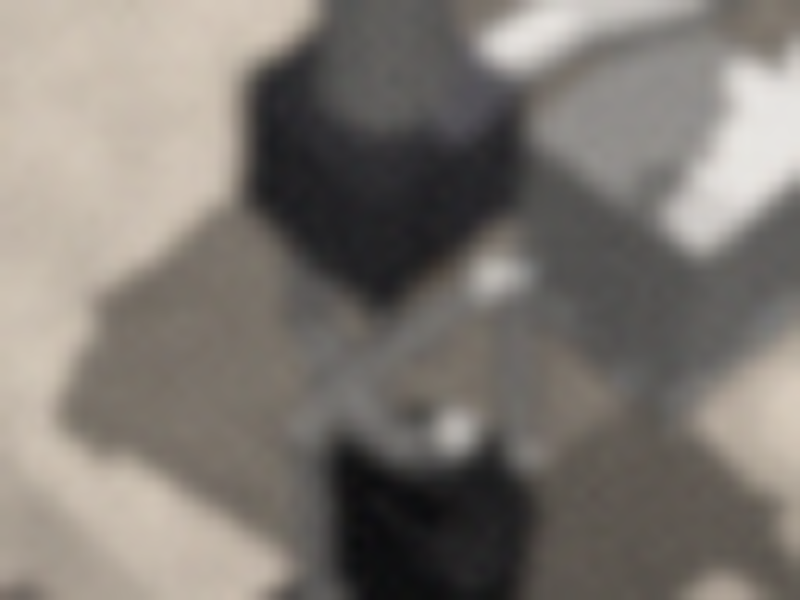

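Request:
jog_arm([
  {"tx": 0, "ty": 1, "tz": 0, "wx": 0, "wy": 0, "wz": 0, "gripper": 0},
  {"tx": 0, "ty": 2, "tz": 0, "wx": 0, "wy": 0, "wz": 0, "gripper": 0},
  {"tx": 0, "ty": 2, "tz": -2, "wx": 0, "wy": 0, "wz": 0, "gripper": 0},
  {"tx": 0, "ty": 2, "tz": -5, "wx": 0, "wy": 0, "wz": 0, "gripper": 0},
  {"tx": 0, "ty": 2, "tz": -8, "wx": 0, "wy": 0, "wz": 0, "gripper": 0},
])

```text
time: 10.75
position: [0.543, 0.1239, 0.242]
tool_rot: [-0.051, 3.141, -0.0]
ft_force: [-5.3, -3.0, 10.5]
grip_width: 0.267
grip_force: 25.0
```

Request:
jog_arm([
  {"tx": 0, "ty": 0, "tz": -2, "wx": 0, "wy": 0, "wz": 0, "gripper": 0},
  {"tx": 0, "ty": 0, "tz": -4, "wx": 0, "wy": 0, "wz": 0, "gripper": 0},
  {"tx": 0, "ty": 0, "tz": -6, "wx": 0, "wy": 0, "wz": 0, "gripper": 0},
  {"tx": 0, "ty": 0, "tz": -8, "wx": 0, "wy": 0, "wz": 0, "gripper": 0},
  {"tx": 0, "ty": 0, "tz": -10, "wx": 0, "wy": 0, "wz": 0, "gripper": 0},
])

```text
time: 11.17
position: [0.543, 0.1244, 0.2522]
tool_rot: [-0.051, 3.141, 0.001]
ft_force: [-5.0, -1.4, 11.7]
grip_width: 0.27
grip_force: 25.0
```

Run:
```python
from h import *
go((-.115,.136,.2345))
s=shot('scene')
def c(im,x,y,w=50):return cv2.resize(im['color'][y:y+w*3//4,x:x+w],(800,600),interpolation=cv2.INTER_CUBIC)
cv2.imwrite('pics/m6.png',c(s,230,194,64))
```

```text
t 11.1667 G [-0.1144  0.1383  0.2522] F [-4.9603 -1.3999 11.747 ] w 0.2699374481102042 25.000594980083406 q [-0.6392  0.1075  0.3987  1.6563 -0.0428  1.3856  1.3688]
d [ 0.5698 -2.2752 17.7435]
turn [ 0.0006  0.0006 -0.0007]
```

View pics/m6.png

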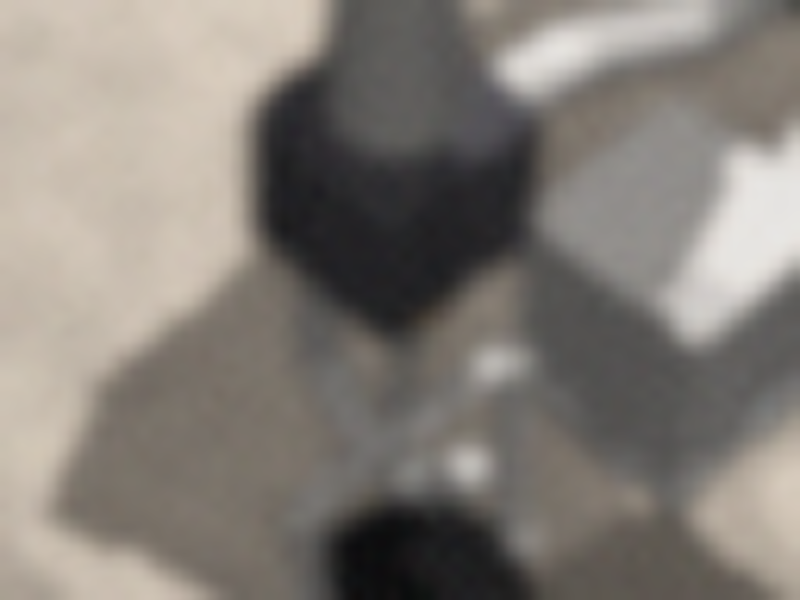

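Request:
jog_arm([
  {"tx": 0, "ty": 0, "tz": -2, "wx": 0, "wy": 0, "wz": 0, "gripper": 0},
  {"tx": 0, "ty": 0, "tz": -4, "wx": 0, "wy": 0, "wz": 0, "gripper": 0},
  {"tx": 0, "ty": 0, "tz": -5, "wx": 0, "wy": 0, "wz": 0, "gripper": 0},
  {"tx": 0, "ty": 0, "tz": -6, "wx": 0, "wy": 0, "wz": 0, "gripper": 0},
  {"tx": 0, "ty": 0, "tz": -7, "wx": 0, "wy": 0, "wz": 0, "gripper": 0},
])

```text
time: 11.63
position: [0.5429, 0.1252, 0.2584]
tool_rot: [-0.053, 3.141, 0.002]
ft_force: [-2.9, -0.3, 7.0]
grip_width: 0.268
grip_force: 25.0
```

Request:
jog_arm([
  {"tx": 0, "ty": 0, "tz": -1, "wx": 0, "wy": 0, "wz": 0, "gripper": 0},
  {"tx": 0, "ty": 0, "tz": -2, "wx": 0, "wy": 0, "wz": 0, "gripper": 0},
  {"tx": 0, "ty": 0, "tz": -3, "wx": 0, "wy": 0, "wz": 0, "gripper": 0},
  {"tx": 0, "ty": 0, "tz": -4, "wx": 0, "wy": 0, "wz": 0, "gripper": 0},
  {"tx": 0, "ty": -1, "tz": -5, "wx": 0, "wy": 0, "wz": 0, "gripper": 0},
])

```text
time: 12.05
position: [0.5429, 0.125, 0.2631]
tool_rot: [-0.054, 3.141, 0.003]
ft_force: [-3.9, 0.4, 7.1]
grip_width: 0.268
grip_force: 25.0
```

Request:
jog_arm([
  {"tx": 0, "ty": -1, "tz": -1, "wx": 0, "wy": 0, "wz": 0, "gripper": 0},
  {"tx": 0, "ty": -1, "tz": -2, "wx": 0, "wy": 0, "wz": 0, "gripper": 0},
  {"tx": 0, "ty": -1, "tz": -3, "wx": 0, "wy": 0, "wz": 0, "gripper": 0},
  {"tx": 0, "ty": -2, "tz": -4, "wx": 0, "wy": 0, "wz": 0, "gripper": 0},
  {"tx": 0, "ty": -2, "tz": -5, "wx": 0, "wy": 0, "wz": 0, "gripper": 0},
])

```text
time: 12.47
position: [0.543, 0.1229, 0.2681]
tool_rot: [-0.054, 3.141, 0.003]
ft_force: [-1.8, 0.0, 7.3]
grip_width: 0.269
grip_force: 25.0
```

Run:
```python
from h import *
go((-.115,.136,.3285))
s=shot('scene')
def c(im,x,y,w=50):return cv2.resize(im['color'][y:y+w*3//4,x:x+w],(800,600),interpolation=cv2.INTER_CUBIC)
cv2.imwrite('pics/m7.png',c(s,210,185,96))
```

```text
t 12.4667 G [-0.1145  0.1368  0.2681] F [-1.7657  0.0141  7.3309] w 0.2687599501139185 25.004709851928055 q [-0.638   0.1005  0.4001  1.632  -0.0414  1.4163  1.3716]
d [  0.4933  -0.6693 -60.3806]
turn [0.0019 0.0005 0.0006]
```

View pics/m7.png

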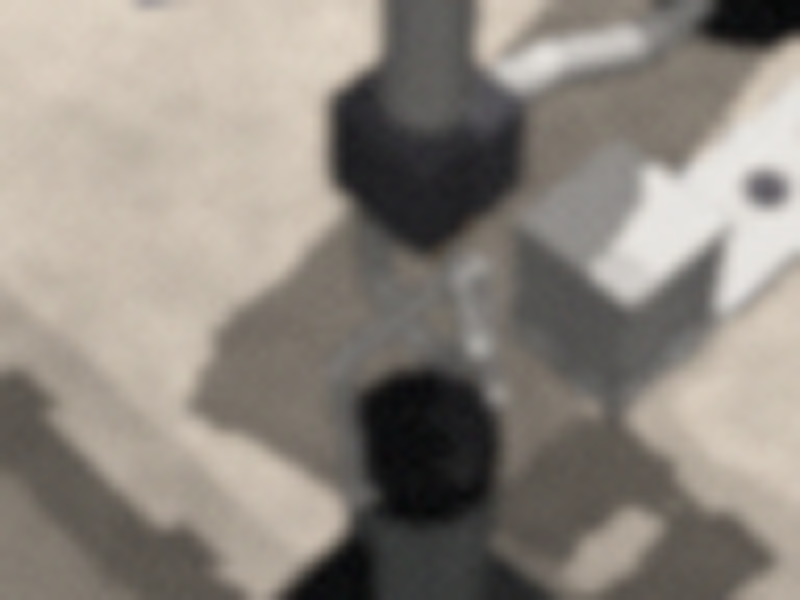

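Request:
jog_arm([
  {"tx": 0, "ty": 0, "tz": -3, "wx": 0, "wy": 0, "wz": 0, "gripper": 0},
  {"tx": 0, "ty": 0, "tz": -6, "wx": 0, "wy": 0, "wz": 0, "gripper": 0},
  {"tx": 0, "ty": 0, "tz": -9, "wx": 0, "wy": 0, "wz": 0, "gripper": 0},
  {"tx": 0, "ty": 0, "tz": -12, "wx": 0, "wy": 0, "wz": 0, "gripper": 0},
  {"tx": 0, "ty": 0, "tz": -15, "wx": 0, "wy": 0, "wz": 0, "gripper": 0},
])

```text
time: 12.93
position: [0.543, 0.1229, 0.2831]
tool_rot: [-0.054, 3.141, 0.003]
ft_force: [-2.6, 0.5, 6.5]
grip_width: 0.266
grip_force: 25.0
```

Request:
jog_arm([
  {"tx": 0, "ty": 0, "tz": -3, "wx": 0, "wy": 0, "wz": 0, "gripper": 0},
  {"tx": 0, "ty": 0, "tz": -6, "wx": 0, "wy": 0, "wz": 0, "gripper": 0},
  {"tx": 0, "ty": 0, "tz": -9, "wx": 0, "wy": 0, "wz": 0, "gripper": 0},
  {"tx": 0, "ty": 0, "tz": -12, "wx": 0, "wy": 0, "wz": 0, "gripper": 0},
  {"tx": 0, "ty": 0, "tz": -15, "wx": 0, "wy": 0, "wz": 0, "gripper": 0},
])

```text
time: 13.35
position: [0.543, 0.1228, 0.2979]
tool_rot: [-0.053, 3.141, 0.003]
ft_force: [-1.7, 0.1, 5.2]
grip_width: 0.269
grip_force: 25.0
```

Request:
jog_arm([
  {"tx": 0, "ty": 0, "tz": -4, "wx": 0, "wy": 0, "wz": 0, "gripper": 0},
  {"tx": 0, "ty": 0, "tz": -8, "wx": 0, "wy": 0, "wz": 0, "gripper": 0},
  {"tx": 0, "ty": 0, "tz": -12, "wx": 0, "wy": 0, "wz": 0, "gripper": 0},
  {"tx": 0, "ty": 0, "tz": -15, "wx": 0, "wy": 0, "wz": 0, "gripper": 0},
  {"tx": 0, "ty": 0, "tz": -18, "wx": 0, "wy": 0, "wz": 0, "gripper": 0},
])

```text
time: 13.77
position: [0.543, 0.1222, 0.3151]
tool_rot: [0.053, -3.141, -0.001]
ft_force: [-3.2, 1.0, 3.9]
grip_width: 0.267
grip_force: 25.0
```

Request:
jog_arm([
  {"tx": 0, "ty": 0, "tz": -3, "wx": 0, "wy": 0, "wz": 0, "gripper": 0},
  {"tx": 0, "ty": 0, "tz": -6, "wx": 0, "wy": 0, "wz": 0, "gripper": 0},
  {"tx": 0, "ty": 0, "tz": -9, "wx": 0, "wy": 0, "wz": 0, "gripper": 0},
  {"tx": 0, "ty": 0, "tz": -11, "wx": 0, "wy": 0, "wz": 0, "gripper": 0},
  {"tx": 0, "ty": 0, "tz": -12, "wx": 0, "wy": 0, "wz": 0, "gripper": 0},
])

```text
time: 14.18
position: [0.543, 0.122, 0.3268]
tool_rot: [0.052, -3.141, -0.0]
ft_force: [-4.3, 0.4, 4.7]
grip_width: 0.271
grip_force: 25.0
```

Run:
```python
from h import *
go((-.115,.136,.3285))
```

```text
t 14.1833 G [-0.1145  0.1359  0.3268] F [-4.2737  0.4354  4.7276] w 0.27089592807705015 25.00001998152584 q [-0.6401  0.088   0.4028  1.5294 -0.0348  1.5317  1.3668]
d [ 0.4879  0.0948 -1.6745]
turn [ 0.0001 -0.0006 -0.0002]
```

Request:
jog_arm([
  {"tx": 0, "ty": 0, "tz": -1, "wx": 0, "wy": 0, "wz": 0, "gripper": 0},
  {"tx": 0, "ty": 0, "tz": -2, "wx": 0, "wy": 0, "wz": 0, "gripper": 0},
  {"tx": 0, "ty": 0, "tz": -2, "wx": 0, "wy": 0, "wz": 0, "gripper": 0},
  {"tx": 0, "ty": 0, "tz": -2, "wx": 0, "wy": 0, "wz": 0, "gripper": 0},
  {"tx": 0, "ty": 0, "tz": -2, "wx": 0, "wy": 0, "wz": 0, "gripper": 0},
], grip_force=10)

```text
time: 14.6
position: [0.543, 0.122, 0.3284]
tool_rot: [0.052, -3.14, 0.0]
ft_force: [-5.7, 1.0, 4.7]
grip_width: 0.273
grip_force: 10.0
```

Request:
jog_arm([
  {"tx": 0, "ty": 0, "tz": 0, "wx": 0, "wy": 0, "wz": 0, "gripper": 0.35},
  {"tx": 0, "ty": 0, "tz": 0, "wx": 0, "wy": 0, "wz": 0, "gripper": 0.5},
  {"tx": 0, "ty": 0, "tz": 0, "wx": 0, "wy": 0, "wz": 0, "gripper": 0.7},
  {"tx": 0, "ty": 0, "tz": 0, "wx": 0, "wy": 0, "wz": 0, "gripper": 0.9},
  {"tx": 0, "ty": 0, "tz": 0, "wx": 0, "wy": 0, "wz": 0, "gripper": 0.9},
])

```text
time: 15.02
position: [0.5436, 0.1217, 0.3283]
tool_rot: [-0.051, 3.141, -0.001]
ft_force: [-0.4, -0.1, 0.5]
grip_width: 0.566
grip_force: 0.0
```

Request:
jog_arm([
  {"tx": 0, "ty": 0, "tz": 0, "wx": 0, "wy": 0, "wz": 0, "gripper": 0.9},
  {"tx": 0, "ty": 0, "tz": 0, "wx": 0, "wy": 0, "wz": 0, "gripper": 0.9},
  {"tx": 0, "ty": 0, "tz": 0, "wx": 0, "wy": 0, "wz": 0, "gripper": 0.9},
  {"tx": 0, "ty": 0, "tz": 0, "wx": 0, "wy": 0, "wz": 0, "gripper": 0.9},
  {"tx": 0, "ty": 0, "tz": 0, "wx": 0, "wy": 0, "wz": 0, "gripper": 0.9},
])

```text
time: 15.43
position: [0.5434, 0.1219, 0.3286]
tool_rot: [-0.052, 3.141, 0.0]
ft_force: [-0.6, 0.7, 0.4]
grip_width: 0.879
grip_force: 0.0
```

Run:
```python
from h import *
go((-.115,.136,.42))
```

```text
t 15.4333 G [-0.1142  0.1358  0.3286] F [-0.5568  0.6583  0.3641] w 0.8790122271060913 0.0 q [-0.64    0.088   0.403   1.526  -0.0345  1.5344  1.3668]
d [  0.8161   0.1919 -91.3954]
turn [ 0.      0.0002 -0.0003]
```

Released; move up clear of the handle, then back.

Request:
jog_arm([
  {"tx": 0, "ty": 0, "tz": -15, "wx": 0, "wy": 0, "wz": 0, "gripper": 0.9},
  {"tx": 0, "ty": 0, "tz": -35, "wx": 0, "wy": 0, "wz": 0, "gripper": 0.9},
  {"tx": 0, "ty": 0, "tz": -55, "wx": 0, "wy": 0, "wz": 0, "gripper": 0.9},
  {"tx": 0, "ty": 0, "tz": -75, "wx": 0, "wy": 0, "wz": 0, "gripper": 0.9},
  {"tx": 0, "ty": 0, "tz": -90, "wx": 0, "wy": 0, "wz": 0, "gripper": 0.9},
])

```text
time: 15.85
position: [0.5435, 0.1219, 0.4204]
tool_rot: [-0.052, 3.139, 0.001]
ft_force: [-0.3, 0.1, -0.2]
grip_width: 0.896
grip_force: 0.0
```

Request:
jog_arm([
  {"tx": 10, "ty": 0, "tz": 0, "wx": 0, "wy": 0, "wz": 0, "gripper": 0.9},
  {"tx": 25, "ty": 0, "tz": 0, "wx": 0, "wy": 0, "wz": 0, "gripper": 0.9},
  {"tx": 40, "ty": 0, "tz": 0, "wx": 0, "wy": 0, "wz": 0, "gripper": 0.9},
  {"tx": 50, "ty": 0, "tz": 0, "wx": 0, "wy": 0, "wz": 0, "gripper": 0.9},
  {"tx": 50, "ty": 0, "tz": 0, "wx": 0, "wy": 0, "wz": 0, "gripper": 0.9},
])

```text
time: 16.27
position: [0.4915, 0.1204, 0.4188]
tool_rot: [0.054, -3.141, -0.002]
ft_force: [0.2, -0.1, -0.4]
grip_width: 0.901
grip_force: 0.0
```

Request:
jog_arm([
  {"tx": 0, "ty": 0, "tz": 0, "wx": 0, "wy": 0, "wz": 0, "gripper": 0.9},
  {"tx": 0, "ty": 0, "tz": 0, "wx": 0, "wy": 0, "wz": 0, "gripper": 0.9},
  {"tx": 0, "ty": 0, "tz": 0, "wx": 0, "wy": 0, "wz": 0, "gripper": 0.9},
  {"tx": 0, "ty": 0, "tz": 0, "wx": 0, "wy": 0, "wz": 0, "gripper": 0.9},
  {"tx": 0, "ty": 0, "tz": 0, "wx": 0, "wy": 0, "wz": 0, "gripper": 0.9},
])

```text
time: 16.68
position: [0.4937, 0.1203, 0.4182]
tool_rot: [0.052, -3.141, 0.001]
ft_force: [0.3, 0.1, 0.3]
grip_width: 0.9
grip_force: 0.0
```

Run:
```python
from h import *
s=shot('scene');a=s['color'][120:300,170:410]
import time
for i in range(4): b=shot('scene')['color'][120:300,170:410];
print('diff',np.abs(a.astype(int)-b).max(),np.abs(a.astype(int)-b).mean())
cv2.imwrite('pics/f.png',cv2.resize(b,(800,600),interpolation=2))
print('driver cap if up',proj(s,W(0,.139,.276)),'tip',proj(s,W(0,.139,.118)))
```

```text
diff 28 1.3447608024691358
driver cap if up [261.5385 204.918 ] tip [259.9618 249.1017]
```

View pics/f.png

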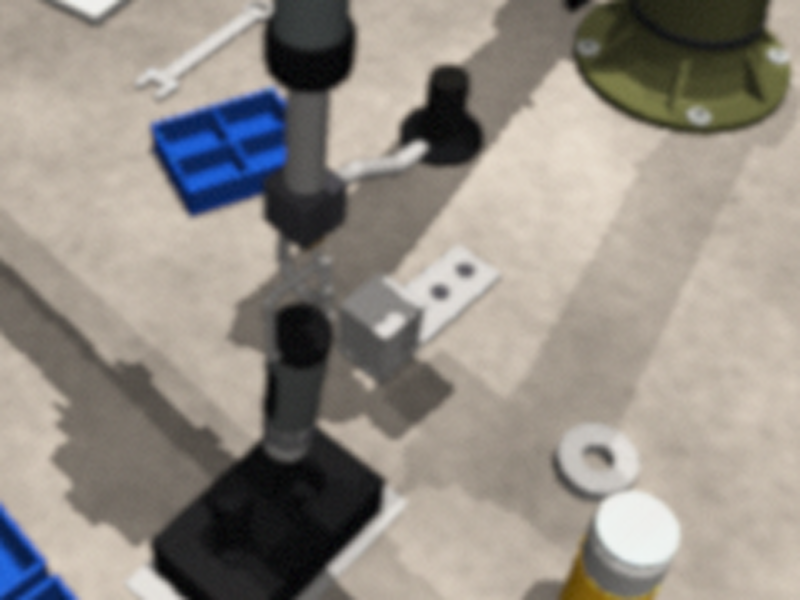

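Run:
```python
from h import *
s=shot('scene')
print('disc',proj(s,W(-.115,.136,.323)),'obs 302.3 159.9; 6mm lower',proj(s,W(-.115,.136,.317)))
print('cap',proj(s,W(0,.139,.231)),'obs 260.6 216; tip',proj(s,W(0,.139,.073)))
```

```text
disc [302.2898 158.7231] obs 302.3 159.9; 6mm lower [301.9709 160.9018]
cap [261.0379 218.9451] obs 260.6 216; tip [259.5925 259.4513]
```

Request:
jog_arm([
  {"tx": 0, "ty": 0, "tz": 0, "wx": 0, "wy": 0, "wz": 0, "gripper": 0.9},
  {"tx": 0, "ty": 0, "tz": 0, "wx": 0, "wy": 0, "wz": 0, "gripper": 0.9},
  {"tx": 0, "ty": 0, "tz": 0, "wx": 0, "wy": 0, "wz": 0, "gripper": 0.9},
  {"tx": 0, "ty": 0, "tz": 0, "wx": 0, "wy": 0, "wz": 0, "gripper": 0.9},
  {"tx": 0, "ty": 0, "tz": 0, "wx": 0, "wy": 0, "wz": 0, "gripper": 0.9},
])

```text
time: 17.4
position: [0.4933, 0.1203, 0.4186]
tool_rot: [-0.052, 3.141, 0.0]
ft_force: [0.8, 0.3, 0.4]
grip_width: 0.9
grip_force: 0.0
```

Request:
jog_arm([
  {"tx": 0, "ty": 0, "tz": 0, "wx": 0, "wy": 0, "wz": 0, "gripper": 0.9},
  {"tx": 0, "ty": 0, "tz": 0, "wx": 0, "wy": 0, "wz": 0, "gripper": 0.9},
  {"tx": 0, "ty": 0, "tz": 0, "wx": 0, "wy": 0, "wz": 0, "gripper": 0.9},
  {"tx": 0, "ty": 0, "tz": 0, "wx": 0, "wy": 0, "wz": 0, "gripper": 0.9},
  {"tx": 0, "ty": 0, "tz": 0, "wx": 0, "wy": 0, "wz": 0, "gripper": 0.9},
])

```text
time: 17.82
position: [0.4933, 0.1203, 0.4186]
tool_rot: [-0.052, 3.141, 0.0]
ft_force: [0.9, 0.2, -0.1]
grip_width: 0.899
grip_force: 0.0
```

Request:
jog_arm([
  {"tx": 0, "ty": 0, "tz": 0, "wx": 0, "wy": 0, "wz": 0, "gripper": 0.9},
  {"tx": 0, "ty": 0, "tz": 0, "wx": 0, "wy": 0, "wz": 0, "gripper": 0.9},
  {"tx": 0, "ty": 0, "tz": 0, "wx": 0, "wy": 0, "wz": 0, "gripper": 0.9},
  {"tx": 0, "ty": 0, "tz": 0, "wx": 0, "wy": 0, "wz": 0, "gripper": 0.9},
  {"tx": 0, "ty": 0, "tz": 0, "wx": 0, "wy": 0, "wz": 0, "gripper": 0.9},
])

```text
time: 18.23
position: [0.4933, 0.1203, 0.4186]
tool_rot: [-0.052, 3.141, 0.0]
ft_force: [-0.8, 0.1, -0.2]
grip_width: 0.905
grip_force: 0.0
```

```bash
python3 -c "
from bench import ctrl
print(ctrl.close_job())"
```

```text
the job is handed in; nothing more can be done
None
```

The screwdriver hangs by its bail from the hook, which is fully up to within the 1–2 mm I can see in the picture, and clear of its stand. The gripper has let go, and the job was handed in at about 18 s of robot time; no verdict came back.

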